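# Lock the stop screw with its jam nut

## Robot

A 7-joint arm with a two-finger parallel gripper is mounted at the origin on the work surface. World frame = base frame: x ahead of the robot, y to its left, z up, the work surface at z = 0. Lengths are in m, angles in rad, forces in N, time in s.
With the tool pointing down it reaches from about 0.4 to 0.875 m from the base axis. Payload 19.3 kg.
Tool frame: the origin (TCP) lies where the fingers leave the gripper's body, on its centre line; the fingertips stand bot.tip_reach ahead of it and the grasp point (between the pads) lies 54 mm ahead of it (bot.tip_reach is the distance from the TCP to the fingertips, in m); z points along the fingers, y is the line along which they close (so a half turn about z gives the same grasp; the last joint's range is limited). The gripper opens to 85 mm and grips with 20 to 120 N. Pads are 22 mm wide; open, the fingers measure 114 mm over their backs; the gripper's body (76 mm by 85 mm) begins 54 mm behind the grasp point. The pads swing forward as they close: fully open they stand 13 mm farther back than shut.
Start: joints at [-1.27, 0.521, -0.036, 1.599, 0.021, 1.021, -0.113], TCP at [0.226, 0.583, 0.304] pointing down, gripper open.
Joint ranges: [-2.91, 2.91], [-0.3, 2.13], [-1.5, 1.42], [0.17, 2.43], [-1.26, 4.41], [0.16, 1.93], [-2.52, 2.52]. Speed limits (rad/s): [1.89, 1.89, 2.39, 2.39, 3.01, 3.01, 3.01].

## Interface

Orientations are given as [roll, pitch, yaw] about the fixed x, y, z axes, in that order (R = Rz(yaw) Ry(pitch) Rx(roll)).
In Python, from workcell import bot gives the robot as it stands. The module is installed in compiled form; this text tells all that it offers.
- The arm moves only by the shell command python3 -m jog 'ROWS' [FORCE]. ROWS is JSON, a list that holds one entry, the list of rows, each a list of 7 numbers: the shift along the tool's x, y, z in mm, then the turn, a rotation vector about the tool's x, y, z in rad, then the opening, from 0 (shut) to 1 (fully open). In form: [[[tx, ty, tz, wx, wy, wz, fingers], ...]]. A call has 1 to 5 rows; each row shifts and turns the commanded pose from where the row before left it, along the tool's axes as they then stand; what a row does not reach is not made up. A row lasts 1/10 s, in which the tool goes at most 50 mm and 8.59 degrees, less where a joint would pass 70% of its speed; a pose out of reach is approached as far as the arm can. A call is refused whole if a number of a shift passes 50 or a number of a turn 0.15, either way. A call with a gripper value outside its range is refused whole. The fingers move at their own pace and stop on an object; FORCE is the grip in N (left out, the last holds). Time passes only in rows, so rows that do not move let the fingers close. It gives the time, the measured TCP pose, the force, the opening and the grip force at its end, in the units of the state.
- bot.observe(): the state, without advancing time (a new reading comes with each control period).
- bot.grab_frame(name): name is "scene" or "top" or "wrist"; returns a dict with "img" (384x512x3 uint8, red, green, blue), "intrinsics" (3x3 intrinsics, pixels), "R" (3x3) and "t" (3): a world point X has camera coordinates R X + t; the wrist camera has in their place "tool_from_camera" (4x4, takes a point from camera to tool coordinates, whose origin is the TCP and whose axes are the flange's). Camera axes: x right, y down, z forward; pixel columns grow to the right and rows downward; lengths in m; the calibration is good to about 2 mm. The wrist camera is an equidistant fisheye: a pixel r from the principal point sees the ray r / f radians off the axis. A picture is of the moment at which its call begins: read the wrist's pose just before it. There is no depth.
- bot.job_done(): hands the job in; it is judged then, once.
Trained networks look in a picture, given as the dict that the camera call returned (one of the last four; its "shot" number tells which), for a name from the list of things; names that differ only in an ending like _2 or _b are one class to them, and where a whole thing is asked for, a point or a joint stands for the part that bears it (a point fixed in the world has none). Each returns a list of dicts, best first, with "conf" (0 to 1); they miss things now and then, are a little off and sometimes report something else, mostly with a low value. They report only what shows in the picture. A call takes as long as a camera call.
- bot.trace(query, picture): "region" (384x512 bool, what is visible of it).
- bot.spot_point(query, picture): "xyz" ([x, y, z] in m, in world coordinates, good to about 4 mm: a listed point, or the origin of a listed thing).
The state is a dict: "clock": time; "qpos": joint angles; "qd": joint speeds; "joint_efforts": joint torques, N m; "position": TCP position; "tool_rot": TCP orientation; "force": force on the tool from outside, world axes, zero at the start; "moment": the same for the moment, N m; "grip_width": finger opening in m; "finger_force": force on a finger pad.
Only numpy, scipy, OpenCV 4.12 (cv2) and the standard library are available. Lean on these libraries where they do the work, as an engineer would, in place of code of your own. Each camera call takes 0.05 s, during which the arm holds its last target. There are 200 camera calls.

## Task

Lock the setting of the stop screw on the cast adjuster: slide the holding fork fully home over the screw's flat head so that the screw cannot turn, then tighten the jam nut clockwise by the pin on its lever until it seats and is firm (about 13 N at the pin; clearly under 9 N is loose, over 17 N strips the thread). Then draw the fork right back off the screw. The screw must keep its setting, and the other things on the bench must be left where they are.

Things in the scene. Friction and masses are not known exactly. Their poses are not given: they have to be found in the camera images.
- adjuster: Dark cast adjuster bolted to the bench; origin on the bench under the stop screw's axis, z up, y from the screw to the fork's guide block. Base plate 130 mm (x) by 270 mm (y -65 to +205), 12 mm thick; round boss 64 mm wide, 45 mm tall; guide block 56 mm wide, y 100 to 200 mm, 104 mm tall (124 mm at its side strips and their screws).
- screw_top (a point): Centre of the top of the stop screw's flat head, on the screw axis, 122 mm above the bench. Its axes are the adjuster's (it does not turn with the screw). The head is a steel blade 44 mm long (along y), 8 mm thick, 22 mm tall. The jam nut sits lower on the same screw.
- fork_post (a point): Grip point, 145 mm above the bench, on the fork's upright round post (14 mm diameter, 119 to 165 mm up). The flat fork slides along the adjuster's y with about 2 N of friction, tines towards the screw. The post is 145 mm from the screw axis with the fork drawn back, 95 mm with it home; the tines then straddle the blade with 0.8 mm play a side and hold it to a few degrees.
- lever_pin (a point): Grip point, 95 mm up, on the pin at the end of the jam nut's lever: an upright 14 mm sleeve, 64 to 120 mm up, that spins freely, 70 mm from the screw axis. Lever arm top 63 mm up. Clockwise from above tightens. It runs nearly free (under 1 N) until the nut seats, 0.6 to 1.1 rad on, to be found by feel; then tightens from 6 N up, giving 0.5 mm per N at the pin. Let go, it springs back a little.
- fork (a joint): Travel of the holding fork, m: 0 drawn right back against its stop, 0.050 fully home over the screw's head. It stays where it is left.
- screw (a joint): Turn of the stop screw from its setting, rad, clockwise from above positive; 0 is the setting. It is stiff enough (0.15 N m) to stay put while the nut runs free, but a seated nut drags it round unless the fork holds it.
- jam (a joint): How far the jam nut has been pulled tight past where it seats, rad; 0 until it seats, whatever the lever's angle. 13 N square to the lever at the pin gives about 0.05, of which 0.04 stays after letting go; 9 N is needed for 0.025; 17 N gives 0.08.
- hammer: A hand hammer, 280 mm long, lying by; not needed.
- spanner: An open spanner, 180 mm long, lying by; not needed.
- bushing: A stepped copper bushing, 44 mm wide, 35 mm tall, lying or standing by; not needed. Origin under its middle.
- gland: A dark steel ring, 64 mm wide, 14 mm tall, lying or standing by; not needed. Origin under its middle.
- offcut: A wooden offcut, 90 x 60 x 30 mm, lying or standing by; not needed. Origin under its middle.
- oil_can: A closed steel can, 70 mm wide, 130 mm tall, lying or standing by; not needed. Origin under its middle.
- wire_brush: A wooden-handled brush, 200 mm long, lying by; not needed.

How it is judged:
By the outcome, as a careful person would: the job done as asked, in the order asked, and still so for the second after the job is handed in, with the robot touching nothing.
It also fails if it takes over 72 s, if anything falls off the work surface, if the arm or the gripper's body presses on something with over 40 N, if the wrist force passes 120 N, or if a joint passes its speed limit or range.

## Working session

There is one attempt and no reset: what is moved stays moved. The work goes in short steps, Python scripts to look and compute and a shell command to move; the robot and the scene stay as the last step left them, time stands still between calls to the robot, and variables do not carry over. Pictures are saved under pics/ and viewed, at most 10 in all, crops included, and the job is handed in when it is done.

```bash
mkdir -p pics; python3 - <<'E'
from workcell import bot
import cv2, numpy as np
o=bot.observe(); print({k:np.round(v,3) for k,v in o.items()}, bot.tip_reach)
ims=[]
for n in("scene","top"):
    p=bot.grab_frame(n); ims.append(p["img"])
    for q in("screw_top","fork_post","lever_pin","adjuster","hammer","spanner","bushing","gland","offcut","oil_can","wire_brush"):
        r=bot.spot_point(q,p)
        print(n,q,[(np.round(d["xyz"],3).tolist(),round(d["conf"],2)) for d in r[:2]])
cv2.imwrite("pics/a.png",cv2.cvtColor(cv2.resize(np.vstack(ims),(400*1,600)) if 0 else ims[0],cv2.COLOR_RGB2BGR))
cv2.imwrite("pics/b.png",cv2.cvtColor(ims[1],cv2.COLOR_RGB2BGR))
E
```

```text
{'clock': np.float64(0.0), 'qpos': array([-1.27 ,  0.522, -0.036,  1.6  ,  0.021,  1.021, -0.113]), 'qd': array([ 0.   , -0.001, -0.   , -0.   , -0.   , -0.002, -0.001]), 'joint_efforts': array([-2.0000e-03, -9.2710e+01,  1.9790e+00, -3.6993e+01,  1.8000e-02,
        8.0000e-03,  0.0000e+00]), 'position': array([0.226, 0.582, 0.303]), 'tool_rot': array([-3.141,  0.   ,  2.771]), 'force': array([-0.056,  0.326,  0.015]), 'moment': array([-0.031,  0.   ,  0.001]), 'finger_force': np.float64(0.0), 'grip_width': np.float64(0.086)} 0.0726
scene screw_top [([0.566, 0.09, 0.118], 0.79)]
scene fork_post [([0.621, 0.223, 0.145], 0.91)]
scene lever_pin [([0.515, 0.044, 0.098], 0.51)]
scene adjuster [([0.563, 0.092, 0.0], 0.8)]
scene hammer [([0.439, 0.424, -0.004], 0.67)]
scene spanner [([0.492, -0.086, -0.004], 0.51)]
scene bushing [([0.623, -0.032, 0.001], 0.74)]
scene gland []
scene offcut [([0.577, -0.481, 0.0], 0.62)]
scene oil_can [([0.684, -0.373, 0.001], 0.72)]
scene wire_brush [([0.4, -0.459, 0.005], 0.78)]
top screw_top [([0.565, 0.094, 0.127], 0.6), ([0.568, 0.094, -0.002], 0.31)]
top fork_post [([0.617, 0.224, 0.148], 0.87)]
top lever_pin [([0.513, 0.044, 0.091], 0.58)]
top adjuster [([0.568, 0.095, -0.001], 0.65)]
top hammer [([0.442, 0.425, -0.001], 0.66)]
top spanner [([0.499, -0.084, -0.001], 0.57)]
top bushing [([0.626, -0.032, 0.002], 0.48)]
top gland []
top offcut [([0.578, -0.483, 0.0], 0.66)]
top oil_can [([0.686, -0.37, -0.004], 0.91)]
top wire_brush []
```

View pics/a.png

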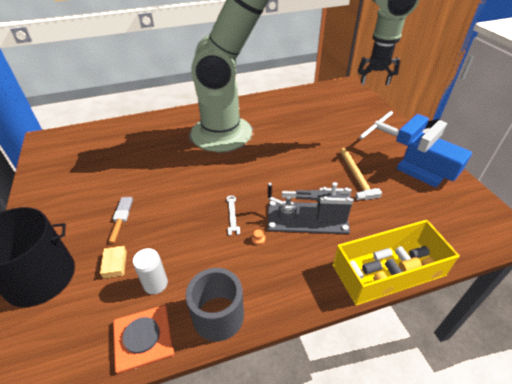

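View pics/b.png

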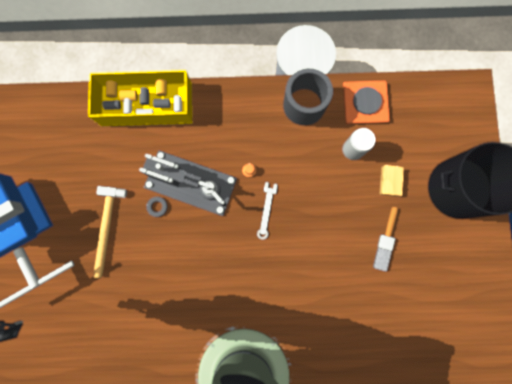

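The scene view shows the adjuster around (310,210), with the lever pin at its left end, the fork post to the right, and the bushing and spanner just left of it. In the top view the adjuster spans (140–235, 150–215), with the gland ring at (157,207). This fits the network points. The tool's y axis already lies along the adjuster's y, so I'll go above the post.

```bash
cat > h.py <<'E'
from workcell import bot
import numpy as np
from scipy.spatial.transform import Rotation as Ro
def to(xyz,ax=None):
    "tool-frame shift (mm) to bring TCP to xyz; ax: wanted angle of tool y (mod pi)"
    o=bot.observe(); R=Ro.from_euler('xyz',o['tool_rot']).as_matrix()
    y=np.arctan2(R[1,1],R[0,1])
    print('t',round(float(o['clock']),2),'pos',np.round(o['position'],4),'F',np.round(o['force'],1),'ytool',round(y,3),'tilt',np.round(R[2,:2],3),'w',round(float(o['grip_width']),4))
    print('shift',np.round(R.T@(np.array(xyz)-o['position'])*1000,1), end=' ')
    if ax is not None: print('wz',round(-((ax-y+np.pi/2)%np.pi-np.pi/2),3))
    else: print()
def spots(names,cam):
    p=bot.grab_frame(cam)
    for q in names: print(cam,q,[(np.round(d["xyz"],4).tolist(),round(d["conf"],2)) for d in bot.spot_point(q,p)[:2]])
    return p
E
python3 -m jog '[[[-40,-15.5,0,0,0,0,1],[-40,-15.5,0,0,0,0,1],[-40,-15.5,0,0,0,0,1],[-40,-15.5,0,0,0,0,1],[-40,-15.5,0,0,0,0,1]]]'
python3 -m jog '[[[-40,-15.5,0,0,0,0,1],[-40,-15.5,0,0,0,0,1],[-40,-15.5,0,0,0,0,1],[-40,-15.5,0,0,0,0,1],[-40,-15.5,0,0,0,0,1]]]'
python3 -c "
from h import *
to([.619,.2235,.303],1.186)"
```

```text
clock: 1.7
position: [0.3859, 0.4365, 0.3041]
tool_rot: [3.141, 0.0, 2.771]
force: [-0.0, 1.0, 0.2]
grip_width: 0.0854
finger_force: 0.0
clock: 2.2
position: [0.5443, 0.2917, 0.304]
tool_rot: [3.141, 0.0, 2.771]
force: [0.4, 0.6, 0.4]
grip_width: 0.0853
finger_force: 0.0
t 2.2 pos [0.5443 0.2917 0.304 ] F [0.4 0.6 0.4] ytool 1.2 tilt [-0.  0.] w 0.0853
shift [-94.4 -36.5   1. ] wz 0.014
```

```bash
python3 -m jog '[[[-40,-15.5,0,0,0,0.014,1],[-40,-15.5,0,0,0,0,1],[-14,-5.5,0,0,0,0,1],[0,0,0,0,0,0,1],[0,0,0,0,0,0,1]]]'
python3 - <<'E'
from h import *
import cv2
N=("screw_top","fork_post","lever_pin","adjuster","gland")
p=spots(N,"wrist"); cv2.imwrite("pics/c.png",p["img"][:,:,::-1])
spots(N,"top");to([.619,.2235,.204],1.186)
print(np.round(p["tool_from_camera"],3))
E
```

```text
clock: 2.7
position: [0.6164, 0.2253, 0.3037]
tool_rot: [3.141, -0.001, 2.757]
force: [-0.3, -0.1, 0.4]
grip_width: 0.0854
finger_force: 0.0
wrist screw_top [([0.57, 0.0902, 0.1235], 0.74)]
wrist fork_post [([0.6182, 0.2224, 0.1445], 0.74)]
wrist lever_pin [([0.5112, 0.0454, 0.0922], 0.92)]
wrist adjuster [([0.5651, 0.0893, -0.0017], 0.85), ([0.5188, 0.2657, 0.0015], 0.69)]
wrist gland [([0.5172, 0.2658, 0.0015], 0.62)]
top screw_top [([0.5659, 0.0959, 0.1245], 0.58), ([0.4995, -0.0818, -0.0009], 0.58)]
top fork_post [([0.6144, 0.2245, 0.145], 0.69)]
top lever_pin [([0.5132, 0.0452, 0.0924], 0.46)]
top adjuster [([0.5671, 0.0935, -0.0031], 0.75), ([0.6855, -0.3685, -0.0002], 0.73)]
top gland [([0.5167, 0.2614, 0.0008], 0.68), ([0.6839, -0.3698, 0.002], 0.33)]
t 3.3 pos [0.6169 0.2245 0.3039] F [0.6 0.3 0.1] ytool 1.186 tilt [-0.  0.] w 0.0852
shift [-2.3 -0.1 99.9] wz 0.0
[[-0.001 -0.957 -0.291  0.074]
 [ 1.    -0.001  0.001  0.   ]
 [-0.002 -0.291  0.957 -0.07 ]
 [ 0.     0.     0.     1.   ]]
```

View pics/c.png

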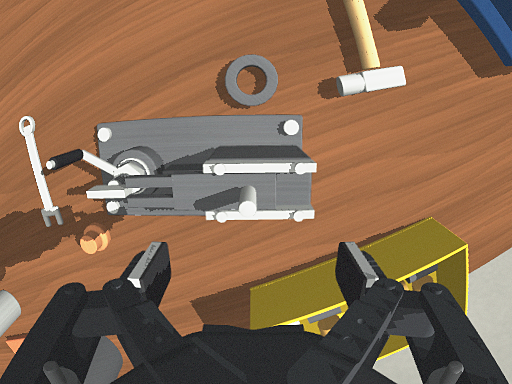

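The wrist view shows the fork post at (247,200) between the guide strips, the blade at (108,192), the lever pin (black sleeve) at (65,160) and the gland at (250,80). The adjuster's edges run level in the picture, so the tool is aligned. Descending to the post.

```bash
python3 -m jog '[[[-1.5,0,30,0,0,0,1],[0,0,30,0,0,0,1],[0,0,25,0,0,0,0.8],[0,0,14,0,0,0,0.5],[0,0,0,0,0,0,0.3]]]' 30
python3 -m jog '[[[0,0,0,0,0,0,0],[0,0,0,0,0,0,0],[0,0,0,0,0,0,0],[0,0,0,0,0,0,0],[0,0,0,0,0,0,0]]]'
python3 -c "
from h import *
to([.619,.2235,.204],1.19)"
```

```text
clock: 3.8
position: [0.6178, 0.2236, 0.2033]
tool_rot: [-3.14, -0.002, 2.757]
force: [0.8, -0.9, 0.6]
grip_width: 0.0438
finger_force: 0.0
clock: 4.3
position: [0.6189, 0.2239, 0.2063]
tool_rot: [3.14, 0.001, 2.757]
force: [-1.5, -1.6, 7.5]
grip_width: 0.0129
finger_force: 30.1
t 4.3 pos [0.6189 0.2239 0.2063] F [-1.5 -1.6  7.5] ytool 1.186 tilt [-0.001  0.001] w 0.0129
shift [-0.3 -0.3  2.3] wz -0.004
```

```bash
python3 -m jog '[[[0,0,-3,0,0,0,0],[0,-5,0,0,0,0,0],[0,-7,0,0,0,0,0],[0,-7,0,0,0,0,0],[0,-7,0,0,0,0,0]]]'
python3 -m jog '[[[0,-6,0,0,0,0,0],[0,-5,0,0,0,0,0],[0,-4,0,0,0,0,0],[0,-3,0,0,0,0,0],[0,0,0,0,0,0,0]]]'
python3 -c "
from h import *
to([.619,.2235,.204],1.19)
F=bot.observe()['force'];a=1.19;print('Fx,Fy adj',F[0]*np.sin(a)-F[1]*np.cos(a),F[0]*np.cos(a)+F[1]*np.sin(a))"
```

```text
clock: 4.8
position: [0.6087, 0.1992, 0.2074]
tool_rot: [-3.141, 0.0, 2.757]
force: [6.6, -0.3, -17.7]
grip_width: 0.0127
finger_force: 31.2
clock: 5.3
position: [0.6019, 0.182, 0.2073]
tool_rot: [-3.14, 0.0, 2.756]
force: [5.9, -4.1, -17.0]
grip_width: 0.0132
finger_force: 31.2
t 5.3 pos [0.6019 0.182  0.2073] F [  5.9  -4.1 -17. ] ytool 1.185 tilt [-0.    -0.001] w 0.0132
shift [-0.2 44.9  3.3] wz -0.005
Fx,Fy adj 7.033824213675478 -1.6260593845503672
```

```bash
python3 -m jog '[[[-0.9,0,2.1,0,0,0,0],[0,-2,0,0,0,0,0],[0,-2,0,0,0,0,0],[0,-1,0,0,0,0,0],[0,0,0,0,0,0,0]]]'
python3 - <<'E'
from h import *
import cv2
to([.619,.2235,.204],1.19)
F=bot.observe()['force'];a=1.19;print('Fx,Fy adj',F[0]*np.sin(a)-F[1]*np.cos(a),F[0]*np.cos(a)+F[1]*np.sin(a))
p=spots(("fork_post","screw_top","lever_pin"),"wrist"); cv2.imwrite("pics/d.png",p["img"][:,:,::-1])
E
```

```text
clock: 5.8
position: [0.6009, 0.1789, 0.2069]
tool_rot: [3.14, 0.0, 2.757]
force: [-2.6, 2.4, 6.8]
grip_width: 0.013
finger_force: 33.7
t 5.8 pos [0.6009 0.1789 0.2069] F [-2.6  2.4  6.8] ytool 1.186 tilt [-0.     0.002] w 0.013
shift [-0.  48.1  3. ] wz -0.004
Fx,Fy adj -3.30767176205875 1.2087139606110224
wrist fork_post [([0.6012, 0.1818, 0.1485], 0.66), ([0.4938, -0.0847, 0.0006], 0.53)]
wrist screw_top []
wrist lever_pin [([0.5119, 0.0449, 0.0964], 0.68), ([0.6238, -0.0376, 0.0021], 0.39)]
```

View pics/d.png

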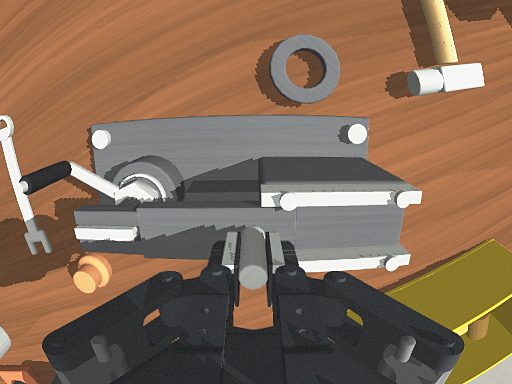

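The fingers hold the post at (252,255) and the fork has slid toward the screw. Its tine runs alongside the blade at (107,233). About 1.5 mm of travel remains, so I'll push until it meets the stop.

```bash
python3 -m jog '[[[0.3,-1,0.5,0,0,0,0],[0,-1,0,0,0,0,0],[0,-1,0,0,0,0,0],[0,0,0,0,0,0,0],[0,0,0,0,0,0,0]]]'
python3 - <<'E'
from h import *
to([.6189,.2239,.204],1.19)
F=bot.observe()['force'];a=1.19;print('Fx,Fy adj',F[0]*np.sin(a)-F[1]*np.cos(a),F[0]*np.cos(a)+F[1]*np.sin(a))
E
python3 -m jog '[[[0,-1,0,0,0,0,0],[0,-1,0,0,0,0,0],[0,0,0,0,0,0,0]]]'
python3 - <<'E'
from h import *
to([.6189,.2239,.204],1.19)
F=bot.observe()['force'];a=1.19;print('Fx,Fy adj',F[0]*np.sin(a)-F[1]*np.cos(a),F[0]*np.cos(a)+F[1]*np.sin(a))
E
```

```text
clock: 6.5
position: [0.6006, 0.1784, 0.2071]
tool_rot: [3.136, 0.002, 2.759]
force: [4.9, 13.4, 4.5]
grip_width: 0.0135
finger_force: 33.6
t 6.5 pos [0.6006 0.1784 0.2071] F [ 4.9 13.4  4.5] ytool 1.188 tilt [-0.002  0.006] w 0.0135
shift [-0.  49.   3.3] wz -0.002
Fx,Fy adj -0.37969760294088317 14.248469145858092
clock: 6.8
position: [0.6003, 0.1781, 0.2071]
tool_rot: [3.133, 0.003, 2.76]
force: [11.2, 22.3, -0.9]
grip_width: 0.0127
finger_force: 33.5
t 6.8 pos [0.6003 0.1781 0.2071] F [11.2 22.3 -0.9] ytool 1.189 tilt [-0.003  0.009] w 0.0127
shift [-0.2 49.4  3.6] wz -0.001
Fx,Fy adj 2.0986534780058896 24.886306653554314
```

```bash
python3 -m jog '[[[0,2.5,0,0,0,0,0],[0,0,0,0,0,0,0.25],[0,0,0,0,0,0,0.4],[0,0,0,0,0,0,0.5],[0,0,0,0,0,0,0.5]]]'
python3 -m jog '[[[0,0,-20,0,0,0,0.5],[0,0,-40,0,0,0,0.5],[0,0,-40,0,0,0,0.5],[0,-40,0,0,0,0,0.5],[0,-40,0,0,0,0,0.5]]]'
python3 -m jog '[[[0,0,0,0,0,-0.14,0.5],[0,0,0,0,0,-0.14,0.5],[0,0,0,0,0,-0.14,0.5],[0,0,0,0,0,-0.14,0.5],[0,0,0,0,0,-0.14,0.5]]]'
python3 -m jog '[[[0,0,0,0,0,-0.14,0.4],[0,0,0,0,0,-0.14,0.4],[0,0,0,0,0,-0.11,0.4],[0,0,0,0,0,0,0.4]]]'
python3 - <<'E'
from h import *
import cv2
to([.5125,.045,.149],2.277); print(bot.observe()['qpos'])
p=spots(("fork_post","screw_top","lever_pin"),"wrist"); cv2.imwrite("pics/e.png",p["img"][:,:,::-1])
spots(("fork_post","screw_top","lever_pin"),"top")
E
```

```text
clock: 7.3
position: [0.5996, 0.1756, 0.2053]
tool_rot: [-3.141, -0.0, 2.756]
force: [0.2, 0.8, 0.0]
grip_width: 0.043
finger_force: 0.0
clock: 7.8
position: [0.5693, 0.1014, 0.3062]
tool_rot: [3.14, 0.001, 2.758]
force: [0.8, -1.2, -0.1]
grip_width: 0.0425
finger_force: 0.0
clock: 8.3
position: [0.5695, 0.1015, 0.3053]
tool_rot: [-3.141, -0.0, -2.821]
force: [1.3, 0.6, -0.3]
grip_width: 0.0425
finger_force: 0.0
clock: 8.7
position: [0.5695, 0.1014, 0.3053]
tool_rot: [3.141, -0.0, -2.435]
force: [-0.4, -0.6, 0.1]
grip_width: 0.0339
finger_force: 0.0
t 8.7 pos [0.5695 0.1014 0.3053] F [-0.4 -0.6  0.1] ytool 2.278 tilt [0. 0.] w 0.0339
shift [ 79.9  -5.9 156.3] wz 0.001
[-0.13888782  0.45078575 -0.19339711  1.71786269  0.10074931  0.98280581
  1.9081242 ]
wrist fork_post [([0.5994, 0.1835, 0.1432], 0.82)]
wrist screw_top [([0.5692, 0.0896, 0.123], 0.9)]
wrist lever_pin [([0.5098, 0.0459, 0.0972], 0.66)]
top fork_post []
top screw_top [([0.5654, 0.0954, 0.125], 0.85)]
top lever_pin [([0.5132, 0.0418, 0.0926], 0.49)]
```

View pics/e.png

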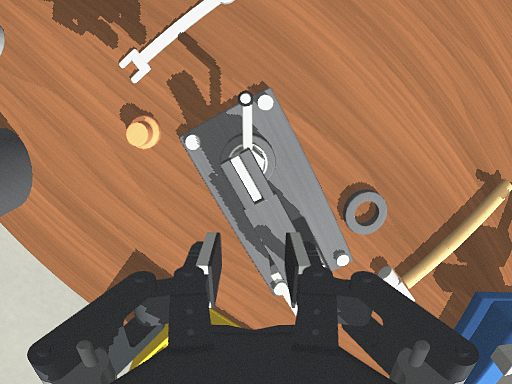

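The lever lies straight along the tool's x axis, with its pin at (246,98). The blade at (247,177) sits between the fork tines. Now I'll move over the pin and lower the fingers around it.

```bash
python3 -m jog '[[[40,-3,0,0,0,0,0.4],[40,-3,10,0,0,0,0.4],[0,0,40,0,0,0,0.4],[0,0,25,0,0,0,0.4],[0,0,0,0,0,0,0.4]]]'
python3 - <<'E'
from h import *
import cv2
to([.512,.045,.149],2.277)
p=spots(("lever_pin",),"wrist"); cv2.imwrite("pics/f.png",p["img"][:,:,::-1])
E
```

```text
clock: 9.6
position: [0.5113, 0.0451, 0.228]
tool_rot: [3.139, -0.004, -2.437]
force: [-0.8, 0.4, 1.0]
grip_width: 0.0339
finger_force: 0.0
t 9.6 pos [0.5113 0.0451 0.228 ] F [-0.8  0.4  1. ] ytool 2.275 tilt [0.004 0.002] w 0.0339
shift [-0.8 -0.7 79. ] wz -0.002
wrist lever_pin [([0.5138, 0.0457, 0.0898], 0.81), ([0.6212, -0.0372, 0.0008], 0.26)]
```

View pics/f.png

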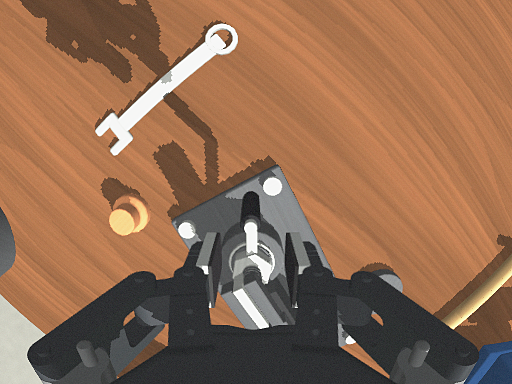

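The pin at (251,205) is centred between the pads (209 and 292), so I'll descend.

```bash
python3 -m jog '[[[-1,-0.5,25,0,0,0,0.4],[0,0,25,0,0,0,0.4],[0,0,18,0,0,0,0.4],[0,0,9,0,0,0,0.3],[0,0,0,0,0,0,0.3]]]'
python3 - <<'E'
from h import *
to([.5125,.045,.149],2.277)
s=np.array([.5647,.090]);d=bot.observe()['position'][:2]-s;print(np.hypot(*d),np.arctan2(d[1],d[0]))
E
```

```text
clock: 10.2
position: [0.5138, 0.0458, 0.1535]
tool_rot: [3.142, -0.0, -2.436]
force: [-0.0, -0.7, -0.1]
grip_width: 0.0259
finger_force: 0.0
t 10.2 pos [0.5138 0.0458 0.1535] F [-0.  -0.7 -0.1] ytool 2.276 tilt [0. 0.] w 0.0259
shift [1.5 0.3 4.5] wz -0.001
0.06739665757661842 -2.4257385700186544
```

```bash
python3 -m jog '[[[0,0,3,0,0,0,0.3],[-0.3,6.8,0,0,0,0.1,0.3],[-0.3,6.8,0,0,0,0.1,0.3],[-0.3,6.8,0,0,0,0.1,0.3],[-0.3,6.8,0,0,0,0.1,0.3]]]'
cat >> h.py <<'E'
def st():
    o=bot.observe(); R=Ro.from_euler('xyz',o['tool_rot']).as_matrix()
    s=np.array([.5647,.090]);d=o['position'][:2]-s
    print('t',round(float(o['clock']),2),'Ftool',np.round(R.T@o['force'],1),'r',round(np.hypot(*d)*1000,1),'swept',round((-2.4257-np.arctan2(d[1],d[0]))%(2*np.pi),3),'turned',round(2.276-np.arctan2(R[1,1],R[0,1]),3),'z',o['position'][2].round(4))
E
python3 -c "from h import *;st()"
python3 -m jog '[[[-0.3,6.8,0,0,0,0.1,0.3],[0,0,0,0,0,0,0.3]]]' >/dev/null
python3 -c "from h import *;st()"
```

```text
clock: 10.7
position: [0.5008, 0.0694, 0.1514]
tool_rot: [-3.141, 0.002, -2.841]
force: [0.1, -0.1, -0.7]
grip_width: 0.0258
finger_force: 0.4
t 10.7 Ftool [-0.1 -0.2  0.7] r 67.1 swept 0.404 turned 0.405 z 0.1514
t 10.9 Ftool [-0.3 -0.7 -0.2] r 67.1 swept 0.518 turned 0.501 z 0.1513
```

```bash
python3 -m jog '[[[0,2,0,0,0,0.03,0.3],[0,2,0,0,0,0.03,0.3]]]' >/dev/null
python3 -c "from h import *;st()"
python3 -m jog '[[[0,2,0,0,0,0.03,0.3],[0,0,0,0,0,0,0.3]]]'  >/dev/null
python3 -c "
from h import *;st()
import cv2
p=spots(('lever_pin',),'wrist'); cv2.imwrite('pics/g.png',p['img'][:,:,::-1])"
```

```text
t 11.1 Ftool [ 0.7 -0.7 -0.2] r 67.4 swept 0.559 turned 0.561 z 0.1507
t 11.3 Ftool [0.4 0.1 0.7] r 67.6 swept 0.594 turned 0.591 z 0.1504
wrist lever_pin []
```

View pics/g.png

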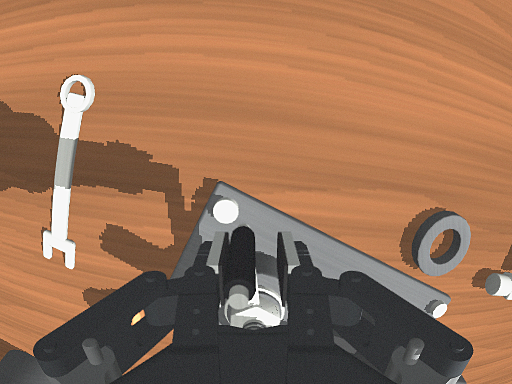

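The pin at (240,250) is against the left (trailing) pad at (222,265) and is being carried round. I'll carry on in small steps, watching the force.

```bash
python3 -m jog '[[[0,2,0,0,0,0.03,0.3],[0,2,0,0,0,0.03,0.3]]]' >/dev/null
python3 -c "from h import *;st()"
python3 -m jog '[[[0,2,0,0,0,0.03,0.3],[0,1,0,0,0,0.015,0.3]]]'  >/dev/null
python3 -c "from h import *;st()"
```

```text
t 11.6 Ftool [0.2 1.1 0.8] r 67.7 swept 0.651 turned 0.653 z 0.1503
t 11.8 Ftool [-0.3 -0.3 -0.2] r 67.7 swept 0.701 turned 0.697 z 0.1503
```

```bash
python3 -m jog '[[[-0.1,2,0,0,0,0.03,0.3],[0,0,0,0,0,0,0.3]]]' >/dev/null
python3 -c "from h import *;st()"
```

```text
t 12.0 Ftool [-0.5 -1.2  0.3] r 67.6 swept 0.731 turned 0.726 z 0.1503
```

```bash
for i in 1; do python3 -m jog '[[[-0.1,2,0,0,0,0.03,0.3],[0,2,0,0,0,0.03,0.3]]]' >/dev/null
python3 -c "from h import *;st()"; done
```

```text
t 12.2 Ftool [-0.   0.1  0.5] r 67.5 swept 0.786 turned 0.788 z 0.1503
```

```bash
python3 -m jog '[[[-0.1,2,0,0,0,0.03,0.3],[0,1,0,0,0,0.015,0.3]]]' >/dev/null
python3 -c "from h import *;st()"
```

```text
t 12.4 Ftool [-0.3 -0.5  0.2] r 67.4 swept 0.833 turned 0.832 z 0.1503
```

```bash
python3 -m jog '[[[-0.1,1.5,0,0,0,0.02,0.3],[0,0,0,0,0,0,0.3]]]' >/dev/null
python3 -c "from h import *;st()"
```

```text
t 12.6 Ftool [-0.3  0.3 -0.3] r 67.3 swept 0.855 turned 0.851 z 0.1503
```

```bash
python3 -m jog '[[[-0.1,2,0,0,0,0.03,0.3],[0,2,0,0,0,0.03,0.3]]]' >/dev/null
python3 -c "from h import *;st()"
```

```text
t 12.8 Ftool [-0.4 -0.7  0.1] r 67.2 swept 0.911 turned 0.913 z 0.1503
```

```bash
python3 -m jog '[[[-0.1,2,0,0,0,0.03,0.3],[0,0,0,0,0,0,0.3]]]' >/dev/null
python3 -c "from h import *;st()"
```

```text
t 13.0 Ftool [ 0.1 -0.  -0.5] r 67.2 swept 0.947 turned 0.941 z 0.1503
```

```bash
python3 -m jog '[[[0,2,0,0,0,0.03,0.3],[0,2,0,0,0,0.03,0.3]]]' >/dev/null
python3 -c "from h import *;st()"
```

```text
t 13.2 Ftool [ 0.1  0.5 -1. ] r 67.1 swept 1.001 turned 1.003 z 0.1503
```

```bash
python3 -m jog '[[[0,1.5,0,0,0,0.02,0.3],[0,0,0,0,0,0,0.3]]]' >/dev/null
python3 -c "from h import *;st()"
```

```text
t 13.4 Ftool [ 0.2  0.  -0. ] r 67.2 swept 1.027 turned 1.021 z 0.1503
```

```bash
python3 -m jog '[[[0,2,0,0,0,0.03,0.3],[0,2,0,0,0,0.03,0.3]]]' >/dev/null
python3 -c "from h import *;st()"
```

```text
t 13.6 Ftool [ 0.1 -2.2 -1.1] r 67.2 swept 1.079 turned 1.083 z 0.1503
```

```bash
python3 -m jog '[[[0,1.5,0,0,0,0.02,0.3],[0,0,0,0,0,0,0.3]]]' >/dev/null
python3 -c "from h import *;st()"
```

```text
t 13.8 Ftool [-0.2 -4.6 -1. ] r 67.3 swept 1.102 turned 1.101 z 0.1502
```

Seating can be felt. Now I'll go in 1 mm steps.

```bash
python3 -m jog '[[[0,1,0,0,0,0.01,0.3],[0,0,0,0,0,0,0.3]]]' >/dev/null
python3 -c "from h import *;st()"
python3 -m jog '[[[0,0,0,0,0,0,0.3]]]' >/dev/null
python3 -c "from h import *;st()"
```

```text
t 14.0 Ftool [ 0.1 -5.  -1.5] r 67.3 swept 1.113 turned 1.111 z 0.1502
t 14.1 Ftool [ 0.1 -6.4 -2.4] r 67.2 swept 1.111 turned 1.11 z 0.1502
```

```bash
python3 -m jog '[[[0,1,0,0,0,0.01,0.3],[0,0,0,0,0,0,0.3]]]' >/dev/null
python3 -c "from h import *;st()"
python3 -m jog '[[[0,0,0,0,0,0,0.3]]]' >/dev/null
python3 -c "from h import *;st()"
```

```text
t 14.3 Ftool [-0.2 -7.1 -2.3] r 67.2 swept 1.125 turned 1.121 z 0.1502
t 14.4 Ftool [ 0.6 -7.2 -2. ] r 67.2 swept 1.124 turned 1.12 z 0.1502
```

```bash
python3 -m jog '[[[0,1.5,0,0,0,0.02,0.3],[0,0,0,0,0,0,0.3]]]' >/dev/null
python3 -c "from h import *;st()"
python3 -m jog '[[[0,0,0,0,0,0,0.3]]]' >/dev/null
python3 -c "from h import *;st()"
```

```text
t 14.6 Ftool [-0.4 -8.5 -2.7] r 67.3 swept 1.144 turned 1.141 z 0.1501
t 14.7 Ftool [ 0.  -8.4 -1.8] r 67.3 swept 1.143 turned 1.141 z 0.1502
```

```bash
python3 -m jog '[[[0,1,0,0,0,0.01,0.3],[0,0,0,0,0,0,0.3]]]' >/dev/null
python3 -c "from h import *;st()"
python3 -m jog '[[[0,0,0,0,0,0,0.3]]]' >/dev/null
python3 -c "from h import *;st()"
```

```text
t 14.9 Ftool [ 0.  -9.6 -2.4] r 67.3 swept 1.156 turned 1.151 z 0.1502
t 15.0 Ftool [ 0.5 -9.5 -2.7] r 67.3 swept 1.155 turned 1.151 z 0.1501
```

```bash
python3 -m jog '[[[0,1.5,0,0,0,0.02,0.3],[0,0,0,0,0,0,0.3]]]' >/dev/null
python3 -c "from h import *;st()"
python3 -m jog '[[[0,0,0,0,0,0,0.3]]]' >/dev/null
python3 -c "from h import *;st()"
```

```text
t 15.2 Ftool [  0.4 -11.2  -2.5] r 67.3 swept 1.175 turned 1.171 z 0.1501
t 15.3 Ftool [ -0.1 -10.4  -3.7] r 67.3 swept 1.174 turned 1.171 z 0.1501
```

```bash
python3 -m jog '[[[0,1,0,0,0,0.01,0.3],[0,0,0,0,0,0,0.3]]]' >/dev/null
python3 -c "from h import *;st()"
python3 -m jog '[[[0,0,0,0,0,0,0.3]]]' >/dev/null
python3 -c "from h import *;st()"
```

```text
t 15.5 Ftool [  0.7 -12.5  -4.1] r 67.4 swept 1.186 turned 1.181 z 0.1501
t 15.6 Ftool [  0.1 -11.6  -4.4] r 67.4 swept 1.186 turned 1.181 z 0.1501
```

```bash
python3 -m jog '[[[0,1,0,0,0,0.01,0.3],[0,0,0,0,0,0,0.3]]]' >/dev/null
python3 -c "from h import *;st()"
python3 -m jog '[[[0,0,0,0,0,0,0.3]]]' >/dev/null
python3 -c "from h import *;st()"
```

```text
t 15.8 Ftool [  0.3 -12.6  -3.9] r 67.4 swept 1.198 turned 1.191 z 0.15
t 15.9 Ftool [ -0.3 -12.1  -4.2] r 67.4 swept 1.198 turned 1.191 z 0.15
```

```bash
python3 -m jog '[[[0,0.6,0,0,0,0,0.3],[0,0,0,0,0,0,0.3]]]' >/dev/null
python3 -c "from h import *;st()"
python3 -m jog '[[[0,0,0,0,0,0,0.3]]]' >/dev/null
python3 -c "from h import *;st()"
python3 -m jog '[[[0,-5,0,0,0,0,0.3],[0,-6,0,0,0,0,0.3],[0,0,0,0,0,0,0.3],[0,0,0,0,0,0,0.3]]]' >/dev/null
python3 -c "from h import *;st()"
```

```text
t 16.1 Ftool [  0.6 -14.6  -4.8] r 67.4 swept 1.205 turned 1.191 z 0.15
t 16.2 Ftool [ -0.7 -13.   -4.2] r 67.4 swept 1.205 turned 1.191 z 0.15
t 16.6 Ftool [-0.6  0.6  0.4] r 67.8 swept 1.074 turned 1.19 z 0.1504
```

```bash
python3 -m jog '[[[0,5,0,0,0,0,0.35],[0,0,-30,0,0,0,0.35],[0,0,-40,0,0,0,0.35],[0,0,-40,0,0,0,0.5],[0,0,-40,0,0,-0.1,0.5]]]' >/dev/null
python3 - <<'E'
from h import *
import cv2
to([.6003,.1781,.2065],1.187)
p=spots(('fork_post','screw_top','lever_pin'),'wrist'); cv2.imwrite('pics/i.png',p['img'][:,:,::-1])
E
```

```text
t 17.1 pos [0.5033 0.1186 0.302 ] F [ 1.   1.  -0.2] ytool 1.187 tilt [-0. -0.] w 0.0428
shift [-67.6  91.5  95.5] wz -0.0
wrist fork_post [([0.6038, 0.1787, 0.1455], 0.59)]
wrist screw_top [([0.5688, 0.0859, 0.1245], 0.68)]
wrist lever_pin [([0.5001, 0.1136, 0.0957], 0.68)]
```

View pics/i.png

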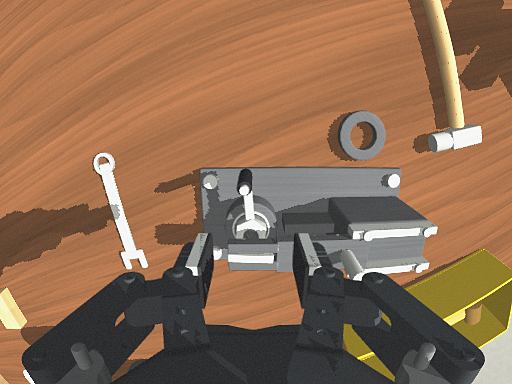

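The pin has swung round to (243,183), and the blade at (251,258) still sits in the fork. Now I'll go back to the post.

```bash
python3 -m jog '[[[-34,46,0,0,0,0,0.6],[-33.5,45.5,0,0,0,0,0.6],[0,0,35,0,0,0,0.6],[0,0,35,0,0,0,0.6],[0,0,23,0,0,0,0.5]]]' 30
python3 -c "
from h import *
to([.6003,.1781,.2065],1.187)"
python3 -m jog '[[[0,0,0,0,0,0,0.3],[0,0,0,0,0,0,0],[0,0,0,0,0,0,0],[0,0,0,0,0,0,0],[0,0,0,0,0,0,0]]]'
python3 -c "
from h import *
to([.6189,.2239,.2065],1.187)"
```

```text
clock: 17.8
position: [0.5875, 0.1704, 0.2034]
tool_rot: [-3.139, -0.003, 2.757]
force: [0.6, -0.5, -0.0]
grip_width: 0.0428
finger_force: 0.0
t 17.8 pos [0.5875 0.1704 0.2034] F [ 0.6 -0.5 -0. ] ytool 1.186 tilt [ 0.003 -0.003] w 0.0428
shift [-9.  12.  -3.2] wz -0.001
clock: 18.3
position: [0.5899, 0.1808, 0.2069]
tool_rot: [3.128, 0.001, 2.765]
force: [21.9, 55.2, -25.8]
grip_width: 0.0131
finger_force: 29.4
t 18.3 pos [0.5899 0.1808 0.2069] F [ 21.9  55.2 -25.8] ytool 1.194 tilt [-0.001  0.013] w 0.0131
shift [-11.2  50.7   1.1] wz 0.007
```

The first rows fell short, so the grip is off-centre and pressing on the home stop. I'll relieve it, open and re-centre.

```bash
python3 -m jog '[[[0,4,0,0,0,0,0],[0,4,0,0,0,0,0],[0,0,0,0,0,0,0],[0,0,0,0,0,0,0.2],[0,0,0,0,0,0,0.5]]]'
python3 -m jog '[[[0,0,0,0,0,0,0.5],[0,0,0,0,0,0,0.5]]]'
python3 -c "
from h import *
to([.6003,.1781,.2065],1.187)"
```

```text
clock: 18.8
position: [0.5911, 0.1789, 0.2066]
tool_rot: [-3.141, -0.001, 2.758]
force: [-0.2, -0.3, 0.3]
grip_width: 0.0307
finger_force: 0.0
clock: 19.0
position: [0.5915, 0.1774, 0.2069]
tool_rot: [-3.141, -0.0, 2.756]
force: [-0.3, 0.2, 0.1]
grip_width: 0.0426
finger_force: 0.0
t 19.0 pos [0.5915 0.1774 0.2069] F [-0.3  0.2  0.1] ytool 1.185 tilt [ 0.    -0.001] w 0.0426
shift [-7.9  4.   0.4] wz -0.002
```

```bash
python3 -m jog '[[[-4,2,0,0,0,0,0.5],[-4,2,-0.5,0,0,0,0.4],[0,0,0,0,0,0,0.3],[0,0,0,0,0,0,0]]]'
python3 -m jog '[[[0,0,0,0,0,0,0],[0,0,0,0,0,0,0],[0,0,0,0,0,0,0]]]'
python3 - <<'E'
from h import *
to([.6189,.2239,.2065],1.187)
import cv2
p=spots(('fork_post','screw_top','lever_pin'),'top')
E
```

```text
clock: 19.4
position: [0.6008, 0.1787, 0.2079]
tool_rot: [3.141, 0.0, 2.757]
force: [8.0, 15.6, 2.2]
grip_width: 0.0132
finger_force: 32.6
clock: 19.7
position: [0.6008, 0.1788, 0.2079]
tool_rot: [3.141, 0.001, 2.757]
force: [5.4, 3.5, -2.8]
grip_width: 0.0132
finger_force: 30.1
t 19.7 pos [0.6008 0.1788 0.2079] F [ 5.4  3.5 -2.8] ytool 1.186 tilt [-0.001  0.001] w 0.0132
shift [ 0.2 48.6  1.5] wz -0.001
top fork_post [([0.6035, 0.1852, 0.1473], 0.74)]
top screw_top [([0.5637, 0.0958, 0.1252], 0.69), ([0.6866, -0.3719, -0.0044], 0.47)]
top lever_pin [([0.4984, 0.106, 0.0934], 0.39)]
```

```bash
python3 -m jog '[[[0,5,0,0,0,0,0],[0,7,0,0,0,0,0],[0,8,0,0,0,0,0],[0,8,0,0,0,0,0],[0,7,0,0,0,0,0]]]'
python3 -m jog '[[[0,6,0,0,0,0,0],[0,5,0,0,0,0,0],[0,3,0,0,0,0,0],[0,1.5,0,0,0,0,0],[0,0,0,0,0,0,0]]]'
python3 -c "
from h import *
to([.6189,.2239,.2065],1.187)"
```

```text
clock: 20.4
position: [0.6139, 0.2118, 0.2078]
tool_rot: [3.142, -0.0, 2.757]
force: [-1.5, -3.0, 2.3]
grip_width: 0.0131
finger_force: 30.5
clock: 20.9
position: [0.6193, 0.2255, 0.2078]
tool_rot: [3.141, -0.0, 2.757]
force: [-3.2, 1.4, 2.3]
grip_width: 0.0129
finger_force: 30.5
t 20.9 pos [0.6193 0.2255 0.2078] F [-3.2  1.4  2.3] ytool 1.186 tilt [0. 0.] w 0.0129
shift [-0.2 -1.6  1.3] wz -0.001
```

```bash
python3 -m jog '[[[0,1,0,0,0,0,0],[0,1,0,0,0,0,0],[0,1,0,0,0,0,0],[0,0,0,0,0,0,0],[0,0,0,0,0,0,0]]]'
python3 -c "
from h import *
to([.6189,.2239,.2065],1.187)"
```

```text
clock: 21.4
position: [0.6197, 0.2259, 0.2076]
tool_rot: [-3.138, -0.002, 2.755]
force: [-13.1, -11.0, 10.8]
grip_width: 0.0125
finger_force: 31.4
t 21.4 pos [0.6197 0.2259 0.2076] F [-13.1 -11.   10.8] ytool 1.185 tilt [ 0.002 -0.004] w 0.0125
shift [-0.1 -2.1  1.1] wz -0.002
```

At the back stop (about 15 N). I'll relieve it, release and rise.

```bash
python3 -m jog '[[[0,-2.3,0,0,0,0,0],[0,0,0,0,0,0,0],[0,0,0,0,0,0,0.3],[0,0,0,0,0,0,0.5],[0,0,0,0,0,0,0.5]]]'
python3 -m jog '[[[0,0,-20,0,0,0,0.5],[0,0,-40,0,0,0,0.5],[0,0,-40,0,0,0,0.5],[0,-40,0,0,0,0,0.5],[0,-10,0,0,0,0,0.5]]]'
python3 - <<'E'
from h import *
import cv2
N=('fork_post','screw_top','lever_pin','gland','bushing','spanner','hammer')
p=spots(N,'wrist'); cv2.imwrite('pics/j.png',p['img'][:,:,::-1]); spots(N,'top')
E
```

```text
clock: 21.9
position: [0.6199, 0.2258, 0.2078]
tool_rot: [3.141, 0.0, 2.757]
force: [-1.4, -0.5, 0.2]
grip_width: 0.043
finger_force: 0.0
clock: 22.4
position: [0.6007, 0.1761, 0.3091]
tool_rot: [3.142, 0.002, 2.754]
force: [0.4, -1.6, 0.3]
grip_width: 0.0424
finger_force: 0.0
wrist fork_post [([0.6186, 0.2285, 0.145], 0.87)]
wrist screw_top [([0.566, 0.0886, 0.1237], 0.83)]
wrist lever_pin [([0.498, 0.1125, 0.0934], 0.58)]
wrist gland [([0.5186, 0.2658, 0.0018], 0.59)]
wrist bushing [([0.6231, -0.0389, -0.0013], 0.79)]
wrist spanner [([0.4963, -0.0871, 0.0022], 0.75)]
wrist hammer []
top fork_post [([0.6205, 0.2315, 0.1441], 0.54)]
top screw_top []
top lever_pin [([0.4994, 0.111, 0.0925], 0.69)]
top gland [([0.6857, -0.3688, -0.0006], 0.26)]
top bushing [([0.6248, -0.0334, 0.0019], 0.68)]
top spanner [([0.5008, -0.08, -0.0002], 0.88)]
top hammer []
```

View pics/j.png

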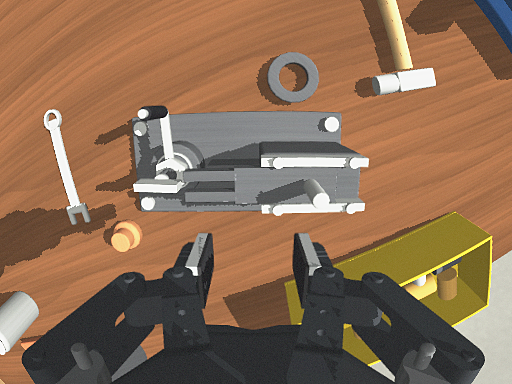

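The fork post at (317,190) is fully back and its tines are clear of the blade. The blade at (160,185) is still aligned with the adjuster. The lever is at its tightened position at (152,115), and the gland, bushing and spanner are where they were. Handing in.

```bash
python3 -c "
from workcell import bot
print(bot.job_done())"
```

```text
the job is handed in; nothing more can be done
None
```

The job is handed in at about 22 s: the fork was pushed home to its stop, the jam nut tightened to about 13 N at the pin, and the fork drawn back to its stop; the blade still looks aligned and nothing nearby looks moved, though one off-centre regrip briefly pushed the homed fork against its stop at about 60 N.

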